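Stack the spindle spacers and press them home

ROBOT

A 7-joint arm with a two-finger parallel gripper is mounted at the origin on the work surface. World frame = base frame: x ahead of the robot, y to its left, z up, the work surface at z = 0. Lengths are in m, angles in rad, forces in N, time in s.
With the tool pointing down it reaches from about 0.35 to 0.9 m from the base axis. Payload 7.2 kg.
Tool frame: the origin (TCP) lies between the finger pads; the fingertips stand 8 mm ahead of it and the grasp point (between the pads) lies 11 mm behind it; z points along the fingers, y is the line along which they close (so a half turn about z gives the same grasp; the last joint's range is limited). The gripper opens to 85 mm and grips with 20 to 120 N. Pads are 22 mm wide; open, the fingers measure 114 mm over their backs; the gripper's body (76 mm by 85 mm) begins 54 mm behind the grasp point. The pads swing forward as they close: fully open they stand 13 mm farther back than shut.
Start: joints at [1.116, 0.411, -0.013, 1.596, 0.006, 1.134, -0.082], TCP at [0.236, -0.579, 0.239] pointing down, gripper open.
Joint ranges: [-2.95, 2.95], [-0.29, 1.99], [-1.47, 1.44], [0.14, 2.54], [-1.03, 4.17], [0.13, 1.85], [-2.86, 2.86]. Speed limits (rad/s): [2.39, 2.39, 3.01, 3.01, 3.14, 3.14, 3.14].

INTERFACE

Orientations are given as a 3x3 rotation matrix whose columns are the frame's x, y, z axes.
In Python, from plant import bot gives the robot as it stands. Calls block until the motion is done:
- bot.movep(position, orientation): joint-space move of the TCP to a pose.
- bot.servo_line(position, attitude=None, speed=0.15, f_stop=None): straight line of the TCP; attitude=None keeps the orientation; speed is the mean speed in m/s. With f_stop (N) it stops when the force on the tool has changed by that much, and returns True; else False.
- bot.movej(angles): joint-space move.
- bot.set_gripper(opening): finger opening in m; the grip force is fixed at half the most; returns when the fingers have stopped.
- bot.sleep(seconds).
- bot.ik(position, orientation): joint angles nearest the present ones, or None.
- bot.capture(name): name is "scene" or "top" or "wrist"; returns the picture (400x640x3 uint8, red, green, blue); there is no depth.
- bot.camera_model(name): a dict with "intrinsics" (3x3 intrinsics, pixels), "position" and "rotation" of the camera in the world; the wrist camera has in their place "mount" (4x4, takes a point from camera to tool coordinates, whose origin is the TCP and whose axes are the flange's). Camera axes: x right, y down, z forward; pixel columns grow to the right and rows downward; lengths in m; the calibration is good to about 2 mm. A picture is of the moment at which its call begins: read the wrist's pose just before it. camera_model takes no time and is no camera call.
A pose or a line that the arm cannot do raises bot.Unreachable and nothing moves.
- bot.close_job(): hands the job in; it is judged then, once.
Readings, each from a call of its own:
- bot.current_time(): time.
- bot.current_joints(): joint angles.
- bot.current_qd(): joint speeds.
- bot.current_joint_torque(): joint torques, N m.
- bot.current_tool_pos(): TCP position.
- bot.current_orientation(): TCP orientation.
- bot.current_force(): force on the tool from outside, world axes, zero at the start.
- bot.current_wrist_torque(): the same for the moment, N m.
- bot.current_opening(): finger opening in m.
- bot.current_grasp_force(): force on a finger pad.
Only numpy, scipy, OpenCV 4.12 (cv2) and the standard library are available. Lean on these libraries where they do the work, as an engineer would, in place of code of your own. Each camera call takes 0.05 s, during which the arm holds its last target. There are 200 camera calls.

TASK

Set up the bench spindle: thread the three loose spacer rings onto the upright arbor, thickest first, then the medium one, then the thinnest on top, lowering each one down gently rather than letting it fall. Then push the stack down, against the drag of the brass collar under it, until the collar stops on its shoulder, and bed it there with a firm push of about 25 N, held for a moment, never pushing harder than 40 N on the way or at the end. Let go and leave the other things on the bench where they are.

Things in the scene. Friction and masses are not known exactly. Their poses are not given: they have to be found in the camera images.
- arbor: upright fixed steel arbor (shaft) of the bench spindle, 30 mm in diameter, the tip's edge rounded 1.2 mm. Origin: centre of its tip (top end); z up along the shaft. Its height differs from start to start. A push above 40 N on the arbor or the collar would harm the bearing
- plate: fixed square steel plate under the arbor, 160 mm wide, 14 mm thick (18 mm within 34 mm of the arbor), on the bench. Origin at the centre of its underside, on the arbor's axis
- collar: brass backing collar round the arbor, 47 mm across, 6 mm thick; origin at the centre of its underside, 57 to 75 mm below the arbor's tip at first. It starts 6 to 20 mm (differs, not given) above a fixed dark shoulder, held by a drag of about 10 N; pushed harder than that it slides down until it stops hard on the shoulder, and it stays where it is left
- thick_mid (a point): centre (on the axis, half-way up) of the thick spacer: a plain aluminium ring, outside 54 mm, bore 32 mm, 20 mm thick, about 92 g, lying flat on the bench; z along its axis. It may be gripped across its outside
- medium_mid (a point): centre (on the axis, half-way up) of the medium spacer: a plain aluminium ring, outside 54 mm, bore 32 mm, 15 mm thick, about 69 g, lying flat on the bench; z along its axis. It may be gripped across its outside
- thin_mid (a point): centre (on the axis, half-way up) of the thin spacer: a plain aluminium ring, outside 54 mm, bore 32 mm, 10 mm thick, about 46 g, lying flat on the bench; z along its axis. It may be gripped across its outside
- nut: dark steel hexagon nut, 30 mm across flats, 20 mm tall; to be left alone. Origin at the centre of its underside
- offcut: pale wood offcut, 70 x 45 x 22 mm; to be left alone. Origin at the centre of its underside
- wrench: steel wrench, 200 mm long lying on the bench; to be left alone. Origin on it
- glue: yellow glue bottle, 56 mm across, 150 mm tall; to be left alone. Origin at the centre of its underside
- brush: brush lying on the bench; to be left alone. Origin on it
- wax: low can of wax, 72 mm across, 50 mm tall; to be left alone. Origin at the centre of its underside
- driver: screwdriver lying on the bench; to be left alone. Origin on it
- wedge: dark wood block, 50 x 30 x 15 mm; to be left alone. Origin at the centre of its underside
Mind the look-alikes: they are no part of the job. Leave any turquoise look-alike of the part that bears medium_mid alone. Leave any green look-alike of the part that bears thin_mid alone.

How it is judged:
On the way, in this order (a step that is already met when the one before it is completed fails the run):
1. the thick spacer is on the arbor, down on the collar (horizontal distance between thick_mid and collar below 0.004 m and z of thick_mid in the frame of collar between 0.0135 and 0.0185 m and angle between thick_mid's own z axis and vertical below 0.08 rad), for 0.2 s.
2. the medium spacer is on the arbor, down on the thick one (horizontal distance between medium_mid and collar below 0.004 m and z of medium_mid in the frame of collar between 0.031 and 0.036 m and angle between medium_mid's own z axis and vertical below 0.08 rad), for 0.2 s.
3. with all three stacked on the arbor, the stack is pressed home and bedded: at least 20 N on the collar, which only its stop on the shoulder can carry (all of step 1 and all of step 2 and horizontal distance between thin_mid and collar below 0.004 m and z of thin_mid in the frame of collar between 0.0435 and 0.0485 m and angle between thin_mid's own z axis and vertical below 0.08 rad and contact force between collar and thick above 20 N), for 0.2 s.
At the end, for the whole second after the job is handed in: the spacers are at rest on the arbor, stacked tight on the collar (thick, medium, thin: centres 16, 33.5, 46 mm above its underside, within 2.5 mm), within 4 mm of its axis, level within 0.08 rad; the collar is pushed down (at least 4 mm lower than at the start) (all of step 1 and all of step 2 and distance of collar from where it was at the start of the episode above 0.004 m and linear speed of each of thick, medium, thin below 0.02 m/s and horizontal distance between thin_mid and collar below 0.004 m and z of thin_mid in the frame of collar between 0.0435 and 0.0485 m and angle between thin_mid's own z axis and vertical below 0.08 rad); the robot touches nothing.
It fails at once if the arbor or its collar is pushed with more than 40 N (contact force between any of arbor, collar and anything else above 40 N).
It fails at once if a spacer is let go and falls down the arbor (faster than 0.4 m/s, not held) ((horizontal distance between thick_mid and arbor below 0.01 m and contact force between thick and the fingers below 0.05 N and linear speed of thick above 0.4 m/s) or (horizontal distance between medium_mid and arbor below 0.01 m and contact force between medium and the fingers below 0.05 N and linear speed of medium above 0.4 m/s) or (horizontal distance between thin_mid and arbor below 0.01 m and contact force between thin and the fingers below 0.05 N and linear speed of thin above 0.4 m/s)).
It fails at once if a bystander on the bench is shifted by more than 30 mm (distance of any of nut, offcut, wrench, glue, brush, wax, driver, wedge from where it was at the start of the episode above 0.03 m).
It also fails if it takes over 72 s, if anything falls off the work surface, if the arm or the gripper's body presses on something with over 40 N, if the wrist force passes 120 N, or if a joint passes its speed limit or range.

## Working session

There is one attempt and no reset: what is moved stays moved. The work goes in short steps, each a Python script; the robot and the scene stay as the last script left them, time stands still between calls to the robot, and variables do not carry over. Pictures are saved under pics/ and viewed, at most 10 in all, crops included, and the job is handed in when it is done.

```bash
ls; mkdir -p pics
python3 - <<'E'
from plant import bot
import cv2,numpy as np
for n in ("scene","top"):
    im=bot.capture(n); cv2.imwrite(f"pics/{n}0.png",im[:,:,::-1])
    m=bot.camera_model(n); print(n,{k:np.round(v,4).tolist() for k,v in m.items()})
print({k:np.round(v,4).tolist() for k,v in bot.camera_model("wrist").items()})
print(bot.current_time(),np.round(bot.current_orientation(),3),bot.current_opening())
E
```

```text
pics
scene {'intrinsics': [[509.5076, 0.0, 323.7447], [0.0, 509.5076, 198.8494], [0.0, 0.0, 1.0]], 'position': [1.4675, -0.0733, 0.9978], 'rotation': [[0.1205, 0.6963, -0.7076], [0.9927, -0.0909, 0.0796], [-0.0089, -0.712, -0.7021]]}
top {'intrinsics': [[421.9431, 0.0, 317.2303], [0.0, 421.9431, 202.1446], [0.0, 0.0, 1.0]], 'position': [0.3074, -0.0019, 1.1534], 'rotation': [[0.0642, -0.972, 0.2259], [-0.9979, -0.062, 0.0167], [-0.0023, -0.2266, -0.974]]}
{'intrinsics': [[299.6221, 0.0, 316.1734], [0.0, 299.6221, 202.8586], [0.0, 0.0, 1.0]], 'mount': [[-0.0003, -0.9495, -0.3138, 0.0813], [1.0, -0.0007, 0.0009, 0.0002], [-0.0011, -0.3138, 0.9495, -0.1339], [0.0, 0.0, 0.0, 1.0]]}
0.1 [[ 0.926  0.377 -0.001]
 [ 0.377 -0.926  0.001]
 [-0.    -0.001 -1.   ]] 0.08546214043387369
```

View pics/top0.png

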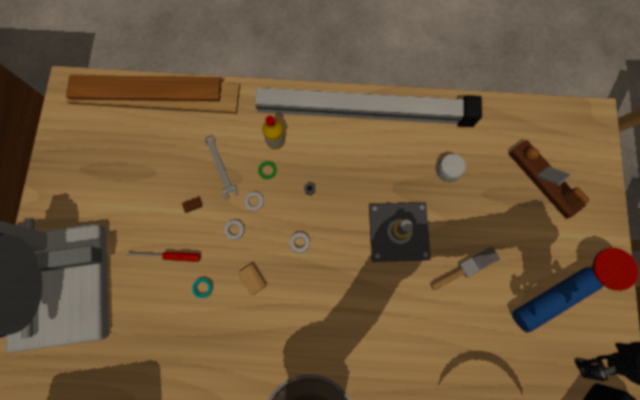

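View pics/scene0.png

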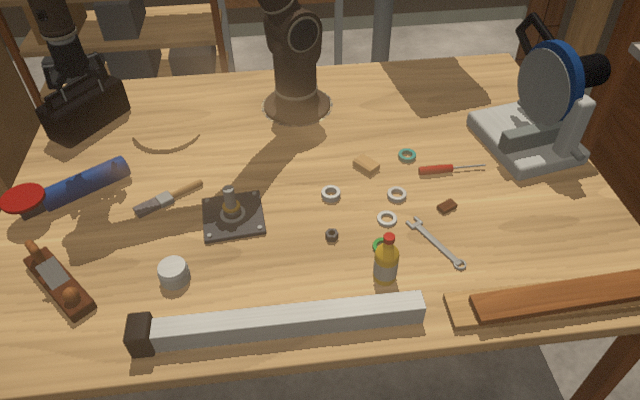

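The top view shows three pale rings at (254,201), (234,229) and (300,242), the arbor tip near (406,226), a green decoy at (268,170) and a turquoise one at (203,287). In the scene view, the pale rings are at (331,194), (397,194) and (387,218), and the tip is near (228,189).

```bash
cat > h.py <<'E'
from plant import bot
import cv2,numpy as np
def cam(n,T=None):
    m=bot.camera_model(n); K=np.array(m["intrinsics"])
    if n!="wrist": return K,np.array(m["rotation"]),np.array(m["position"])
    M=np.array(m["mount"]); p,R=T
    return K,R@M[:3,:3],R@M[:3,3]+p
def ray(c,uv): 
    d=c[1]@np.linalg.solve(c[0],[uv[0],uv[1],1.]); return c[2],d/np.linalg.norm(d)
def plane(c,uv,z):
    o,d=ray(c,uv); return o+d*(z-o[2])/d[2]
def tri(c1,u1,c2,u2):
    o1,d1=ray(c1,u1);o2,d2=ray(c2,u2)
    s=np.linalg.lstsq(np.c_[d1,-d2],o2-o1,rcond=None)[0]
    a,b=o1+s[0]*d1,o2+s[1]*d2; return (a+b)/2,np.linalg.norm(a-b)
def down(a): # tool x at yaw a
    c,s=np.cos(a),np.sin(a); return np.array([[c,s,0],[s,-c,0],[0,0,-1.]])
E
python3 - <<'E'
from h import *
for n,box in (("top",(190,180,330,260)),("scene",(310,175,415,235))):
    im=cv2.imread(f"pics/{n}0.png"); hsv=cv2.cvtColor(im,cv2.COLOR_BGR2HSV)
    m=((hsv[...,1]<60)&(hsv[...,2]>90)).astype(np.uint8)
    k=np.zeros_like(m);x0,y0,x1,y1=box;k[y0:y1,x0:x1]=1;m*=k
    for c in cv2.findContours(m,cv2.RETR_EXTERNAL,cv2.CHAIN_APPROX_NONE)[0]:
        if cv2.contourArea(c)<60: continue
        x,y,w,h=cv2.boundingRect(c);e=cv2.fitEllipse(c)
        print(n,(x,y,w,h),np.round(e[0],1),np.round(e[1],1),np.round(plane(cam(n),e[0],.012),3))
print(tri(cam("top"),(406,226),cam("scene"),(228,189)))
a=cv2.resize(cv2.imread("pics/top0.png")[195:270,360:440],None,fx=5,fy=5,interpolation=2)
b=cv2.resize(cv2.imread("pics/scene0.png")[175:250,195:275],None,fx=5,fy=5,interpolation=2)
cv2.imwrite("pics/crop1.png",np.hstack([a,b]))
E
```

```text
top (290, 233, 19, 20) [299.3 242. ] [18.  18.9] [0.458 0.059 0.012]
top (225, 220, 19, 19) [233.8 229.3] [17.7 18.4] [0.481 0.241 0.012]
top (245, 192, 18, 18) [253.4 200.7] [17.  17.7] [0.565 0.195 0.012]
top (223, 180, 14, 18) [229.3 190.2] [10.7 20.6] [0.591 0.265 0.012]
scene (377, 210, 20, 16) [386.5 217.8] [15.1 19.4] [0.567 0.195 0.012]
scene (387, 186, 20, 16) [396.2 193.6] [15.1 18.4] [0.479 0.241 0.012]
scene (321, 185, 19, 17) [330.1 192.8] [16.5 18.1] [0.452 0.059 0.012]
(array([ 0.50289771, -0.21000521,  0.10715123]), np.float64(0.0006746960111819512))
```

View pics/crop1.png

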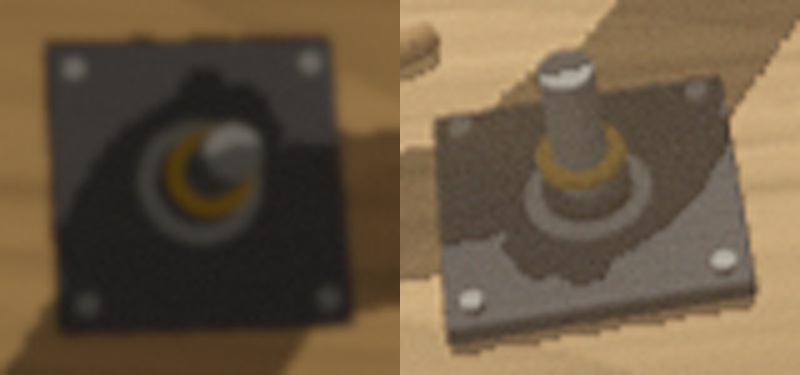

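The zoom shows the tip clearly in both views: top (406,226), scene (228,189). The two rays meet within 1 mm, giving a tip at (0.503,-0.210,0.107), with the brass collar under it. Next I view the tip from near at two yaws to cancel the camera bias.

Run:
```python
from h import *
import pickle
out=[]
for i,a in enumerate((1.2,-0.2)):
    print(bot.ik([.503,-.21,.217],down(a)))
    try: bot.movep([.503,-.21,.217],down(a))
    except bot.Unreachable: print("unr",a);continue
    bot.sleep(.3)
    T=(np.array(bot.current_tool_pos()),np.array(bot.current_orientation()))
    im=bot.capture("wrist"); cv2.imwrite(f"pics/arb{i}.png",im[:,:,::-1]); out.append(T)
    print(bot.current_time(),np.round(T[0],4),np.round(bot.current_joints(),2),bot.current_force())
pickle.dump(out,open("arb.pkl","wb"))
cv2.imwrite("pics/arbs.png",np.hstack([cv2.imread(f"pics/arb{i}.png")[80:360,120:520] for i in (0,1)]))
```

```text
[ 0.61124749  0.32548201 -0.3804119   1.79908534  0.13786819  1.04299857
 -0.19149452]
2.1167 [ 0.5028 -0.2106  0.217 ] [ 0.61  0.33 -0.38  1.8   0.14  1.04 -0.19] [ 0.02080737 -0.23914497 -0.56166025]
[ 0.40924708  0.3024046  -0.12709319  1.81259011  0.04406427  1.02932165
 -1.50565469]
3.6583 [ 0.503  -0.2101  0.217 ] [ 0.41  0.3  -0.13  1.81  0.04  1.03 -1.51] [-0.10013099 -0.55243127 -0.16290865]
```

View pics/arbs.png

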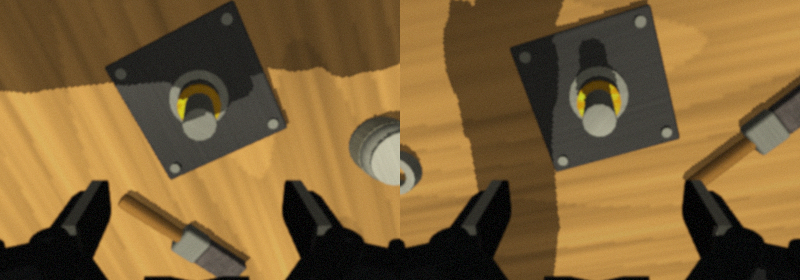

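In these crops the tip is the pale disc at about (199,125) and (200,121), which is (319,205) and (320,201) in the full frames.

```bash
cat >> h.py <<'E'
def blob(im,c,r,smax,vmin):
    hsv=cv2.cvtColor(im,cv2.COLOR_BGR2HSV); m=((hsv[...,1]<smax)&(hsv[...,2]>vmin)).astype(np.uint8)
    k=np.zeros_like(m); cv2.circle(k,c,r,1,-1); m=cv2.morphologyEx(m*k,cv2.MORPH_OPEN,np.ones((3,3),np.uint8))
    return max(cv2.findContours(m,cv2.RETR_EXTERNAL,cv2.CHAIN_APPROX_NONE)[0],key=cv2.contourArea)
E
python3 - <<'E'
from h import *
import pickle
P=pickle.load(open("arb.pkl","rb"))
for i in (0,1):
    im=cv2.imread(f"pics/arb{i}.png"); c0=(319,205) if i==0 else (320,201)
    print(im[c0[1]-24:c0[1]+26:4,c0[0]].tolist())
    for v in (100,115,130):
        c=blob(im,c0,28,70,v);e=cv2.fitEllipse(c);w=plane(cam("wrist",P[i]),e[0],.107)
        print(i,v,np.round(e[0],2),np.round(e[1],1),cv2.contourArea(c),np.round(w,4),np.round(P[i][1].T@(w-P[i][0]),4))
E
```

```text
[[30, 40, 42], [38, 44, 46], [57, 62, 66], [64, 76, 76], [105, 118, 122], [119, 139, 141], [124, 143, 145], [125, 147, 145], [121, 141, 141], [125, 145, 147], [74, 79, 82], [62, 68, 73], [63, 70, 71]]
0 100 [320.14 206.97] [25.  35.3] 652.5 [ 0.505  -0.2145  0.107 ] [-0.0029  0.0034  0.11  ]
0 115 [320.19 206.91] [23.7 34.1] 602.5 [ 0.505  -0.2145  0.107 ] [-0.0028  0.0035  0.11  ]
0 130 [320.16 207.16] [22.4 33.4] 553.5 [ 0.5049 -0.2147  0.107 ] [-0.003   0.0034  0.11  ]
[[41, 45, 47], [39, 44, 43], [110, 127, 128], [128, 148, 151], [130, 149, 149], [134, 153, 155], [141, 161, 163], [143, 165, 165], [146, 167, 167], [149, 169, 170], [67, 81, 82], [62, 65, 66], [57, 63, 65]]
1 100 [319.26 200.35] [31.7 33.8] 834.5 [ 0.5055 -0.2133  0.107 ] [0.0031 0.0027 0.11  ]
1 115 [319.22 200.45] [31.  32.9] 799.5 [ 0.5054 -0.2132  0.107 ] [0.003  0.0026 0.11  ]
1 130 [319.19 200.46] [29.7 32.2] 748.0 [ 0.5054 -0.2132  0.107 ] [0.003  0.0026 0.11  ]
```

Run:
```python
from h import *
import pickle
out=[]
for n,p,a in (("a2",(.504,-.211,.217),-1.4),("thick",(.456,.059,.13),-.2),("med",(.480,.241,.125),-.2),("thin",(.566,.195,.12),-.2)):
    bot.movep(p,down(a)); bot.sleep(.3)
    T=(np.array(bot.current_tool_pos()),np.array(bot.current_orientation()))
    im=bot.capture("wrist"); cv2.imwrite(f"pics/w_{n}.png",im[:,:,::-1]); out.append(T)
    im=im[:,:,::-1].copy()
    if n=="a2": c=blob(im,(319,203),30,70,100); z=.107
    else: c=blob(im,(319,203),52,70,110); z=p[2]-.11
    e=cv2.fitEllipse(c); w=plane(cam("wrist",T),e[0],z)
    print(n,bot.current_time(),np.round(e[0],2),np.round(e[1],1),cv2.contourArea(c),np.round(w,4))
pickle.dump(out,open("w.pkl","wb"))
I=[cv2.imread(f"pics/w_{n}.png")[100:340,170:470] for n in ("a2","thick","med","thin")]
cv2.imwrite("pics/ws.png",np.vstack([np.hstack(I[:2]),np.hstack(I[2:])]))
```

```text
a2 5.0583 [316.61 200.61] [30.8 32.6] 779.5 [ 0.5048 -0.2133  0.107 ]
thick 6.5167 [317.24 200.42] [57.1 59.7] 2677.5 [0.4592 0.0568 0.02  ]
med 7.625 [316.63 200.67] [56.7 59.6] 2649.5 [0.483  0.2388 0.015 ]
thin 8.45 [318.39 200.77] [56.9 59.8] 2669.5 [0.5676 0.1935 0.01  ]
```

View pics/ws.png

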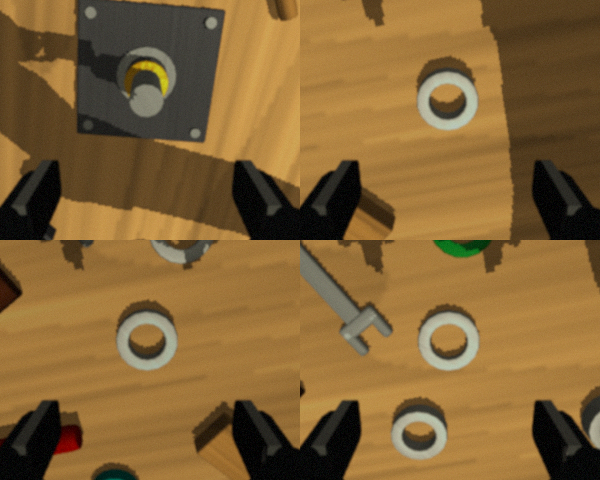

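The near views show the tip at (147,100) in its crop and the three rings. The visible inner wall confirms the order: thick at top right, then medium, then thin. Tool bias is about 0.5 mm, which puts the arbor axis at about (0.505,-0.2127). I'll place the thick ring now.

```bash
cat >> h.py <<'E'
R=down(-.2); A=np.array([.5051,-.2127])
def look(name,zrel):
    T=(np.array(bot.current_tool_pos()),np.array(bot.current_orientation()))
    im=bot.capture("wrist")[:,:,::-1].copy(); cv2.imwrite(f"pics/{name}.png",im)
    e=cv2.fitEllipse(blob(im,(318,262),62,70,110)); c=cam("wrist",T)
    w=plane(c,e[0],T[0][2]+zrel); print(name,"ring in hand",np.round(e[0],1),np.round(e[1],1),np.round((T[1].T@(w-T[0]))*1e3,1),"mm tool")
def st(s): print(s,round(bot.current_time(),2),np.round(bot.current_tool_pos(),4),np.round(bot.current_force(),1),round(bot.current_opening(),4),round(bot.current_grasp_force(),1))
def grasp(xy,zg,th,name):
    bot.set_gripper(.068)
    bot.movep([*xy,zg+.05],R)
    hit=bot.servo_line([*xy,zg],R,speed=.08,f_stop=4); 
    if hit: st("touch"); bot.servo_line([*xy,bot.current_tool_pos()[2]+.0015],R,speed=.02)
    bot.set_gripper(.045); st("gripped"); zz=bot.current_tool_pos()[2]
    bot.servo_line([*xy,.09],R,speed=.12); st("lifted"); look(name,th-zz); return zz
def insert(zz,zend,off=(0,0)):
    xy=A+np.array(off); z0=.107+zz+.007
    bot.movep([*xy,z0+.01],R); bot.sleep(.2); st("above")
    hit=bot.servo_line([*xy,zend],R,speed=.035,f_stop=4); st(f"down hit={hit} bottom z={bot.current_tool_pos()[2]-zz:.4f}")
E
python3 - <<'E'
from h import *
zz=grasp((.4588,.0573),.014,.020,"h_thick")
if bot.current_opening()>.05: insert(zz,.046)
E
```

```text
gripped 10.62 [0.4593 0.0574 0.015 ] [-2.4 -1.   7.8] 0.0509 61.8
lifted 11.4 [0.4584 0.0571 0.0896] [-0.2 -0.1 -2.2] 0.0507 62.4
h_thick ring in hand [314.7 277.2] [ 87.8 102.1] [ 0.2 -0.8 -5. ] mm tool
above 12.72 [ 0.5054 -0.2109  0.1388] [ 0.2  0.6 -1.1] 0.0504 62.4
down hit=True bottom z=0.1067 13.65 [ 0.5055 -0.2128  0.1217] [ 4.4 -1.8 -4.6] 0.0509 63.9
```

Run:
```python
from h import *
bot.sleep(.3); st("rest")
look("at_tip",.005)
p=bot.current_tool_pos()
bot.servo_line([*A,p[2]+.004],R,speed=.03); bot.sleep(.3); st("up4"); look("up4",.005)
I=[cv2.imread(f"pics/{n}.png")[170:400,170:470] for n in ("h_thick","up4")]
cv2.imwrite("pics/hand.png",np.hstack(I))
```

```text
rest 13.95 [ 0.5055 -0.2128  0.1219] [ 4.5 -1.1 -4.7] 0.0508 63.9
at_tip ring in hand [328.7 277.4] [66.7 86.9] [ 0.   6.1 -5. ] mm tool
up4 14.58 [ 0.5049 -0.2127  0.1258] [-0.7  0.3 -0.1] 0.0508 64.2
up4 ring in hand [327.8 277.6] [68.7 85.9] [-0.1  5.7 -5. ] mm tool
```

View pics/hand.png

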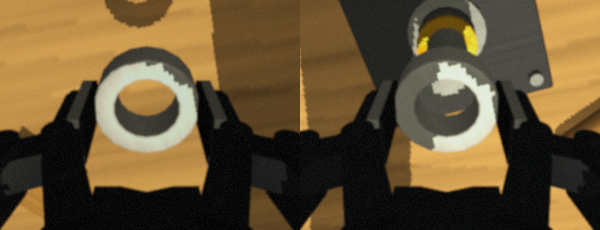

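The left crop shows the thick ring held level between the pads, centred near (148,103). The right crop shows it above the tip, with the tip visible through the bore. The contact force pushed the ring toward +x, so I'll comply in that direction while lowering.

```bash
cat >> h.py <<'E'
def comply(zz,zend,zseat,xy,F0,n=10):
    xy=np.array(xy,float)
    for i in range(n):
        hit=bot.servo_line([*xy,zend],R,speed=.03,f_stop=4); bot.sleep(.1)
        p=np.array(bot.current_tool_pos());F=np.array(bot.current_force())-F0; b=p[2]-zz
        print(i,hit,round(bot.current_time(),2),"bottom",round(b,4),"tcp",np.round(p,4),"cmd",np.round(xy,4),"dF",np.round(F,1))
        if not hit or b<zseat: break
        l=np.hypot(*F[:2]); xy=xy+F[:2]/max(l,1)*.0008
        bot.servo_line([*xy,p[2]+.0003],R,speed=.03)
    return xy
E
python3 - <<'E'
from h import *
bot.sleep(.1);F0=np.array(bot.current_force())
comply(.015,.046,.062,(.5060,-.2130),F0,6); st("end")
E
```

```text
0 True 15.42 bottom 0.107 tcp [ 0.5055 -0.2128  0.122 ] cmd [ 0.506 -0.213] dF [ 3.7 -1.7 -1.5]
1 True 17.55 bottom 0.0466 tcp [ 0.5064 -0.2132  0.0616] cmd [ 0.5067 -0.2133] dF [ 0.8 -0.8  1.6]
end 17.55 [ 0.5064 -0.2132  0.0616] [ 1.2 -0.8  0.5] 0.0505 64.4
```

Run:
```python
from h import *
p=bot.current_tool_pos()
h=bot.servo_line([.5067,-.2134,p[2]-.003],R,speed=.01,f_stop=6); st(f"press {h}")
bot.set_gripper(.075); bot.sleep(.1); st("open")
p=bot.current_tool_pos(); bot.servo_line([p[0],p[1],.15],R,speed=.15); st("up")
bot.movep([.4826,.2393,.08],R)
zz=grasp((.4826,.2393),.0105,.015,"h_med"); print(zz)
```

```text
press True 17.76 [ 0.5063 -0.2132  0.0612] [0.2 0.1 3.6] 0.0509 64.8
open 18.23 [ 0.5061 -0.2131  0.0608] [0.3 0.  0.6] 0.0753 0.0
up 18.97 [ 0.5056 -0.213   0.1493] [-0.1  0.1 -0.3] 0.0745 0.0
gripped 22.22 [0.4829 0.2395 0.0118] [-2.5 -0.3  9. ] 0.0513 60.8
lifted 23.03 [0.4823 0.2389 0.0895] [-0.8  0.7 -0.7] 0.051 62.4
h_med ring in hand [315.  274.7] [ 87.2 100.5] [ 0.5 -0.6 -3.2] mm tool
0.011758838001828304
```

```bash
cat >> h.py <<'E'
def place(zz,seat):
    xy=np.array([.5066,-.2133])
    bot.movep([*xy,.107+zz+.012],R); bot.sleep(.25); st("above"); F0=np.array(bot.current_force())
    xy=comply(zz,zz+seat-.004,seat+.003,xy,F0); 
    p=bot.current_tool_pos(); b=p[2]-zz
    if b>seat+.003: print("NOT SEATED"); return False
    h=bot.servo_line([*xy,p[2]-.003],R,speed=.01,f_stop=6); st(f"press {h}")
    if bot.current_tool_pos()[2]-zz>seat+.003: print("NOT SEATED");return False
    bot.set_gripper(.075); st("open"); p=bot.current_tool_pos(); bot.servo_line([p[0],p[1],.15],R,speed=.15); return True
E
python3 - <<'E'
from h import *
if place(.0118,.066):
    bot.movep([.5672,.1940,.08],R)
    zz=grasp((.5672,.1940),.0085,.010,"h_thin"); print(zz)
E
```

```text
above 25.0 [ 0.507  -0.2124  0.1308] [-0.1 -0.2 -0.8] 0.0508 62.4
0 True 26.69 bottom 0.0655 tcp [ 0.5066 -0.2133  0.0773] cmd [ 0.5066 -0.2133] dF [ 0.5 -0.   5.4]
press False 27.1 [ 0.5066 -0.2133  0.0746] [-2.4  0.3  6.7] 0.0512 63.1
open 27.46 [ 0.5064 -0.2132  0.074 ] [-0.1 -0.   0.7] 0.0751 0.0
gripped 31.24 [0.5677 0.1943 0.0099] [-1.9 -0.7  6.8] 0.0502 60.9
lifted 32.08 [0.5668 0.1937 0.0894] [-1.5  0.1 -0.3] 0.0503 62.2
h_thin ring in hand [315.4 271. ] [87.5 98. ] [ 0.7 -0.4 -0.1] mm tool
0.009880647946881373
```

```bash
sed -i 's/speed=.01,f_stop=6)/speed=.01,f_stop=3)/' h.py
python3 - <<'E'
from h import *
ok=place(.0099,.078); print(ok)
if ok:
    bot.set_gripper(.037); bot.movep([.5066,-.2133,.150],R); bot.sleep(.2); st("ready")
    im=bot.capture("wrist"); sc=bot.capture("scene")
    a=cv2.resize(im[150:400,170:470,::-1],(400,333)); b=cv2.resize(sc[160:243,185:285,::-1],(400,333))
    cv2.imwrite("pics/stack.png",np.hstack([a,b]))
E
```

```text
above 33.9 [ 0.507  -0.2123  0.1288] [-0.3  0.6 -0.4] 0.0501 62.2
0 True 35.26 bottom 0.077 tcp [ 0.5065 -0.2132  0.0869] cmd [ 0.5066 -0.2133] dF [ 0.6 -1.5  4.1]
press True 35.47 [ 0.5065 -0.2132  0.0862] [-0.4 -0.1  3.4] 0.05 62.5
open 35.83 [ 0.5063 -0.2132  0.086 ] [ 0.1  0.5 -0.7] 0.0746 0.0
True
ready 37.31 [ 0.5066 -0.2133  0.15  ] [ 0.1 -0.3 -0.8] 0.0369 0.0
```

View pics/stack.png

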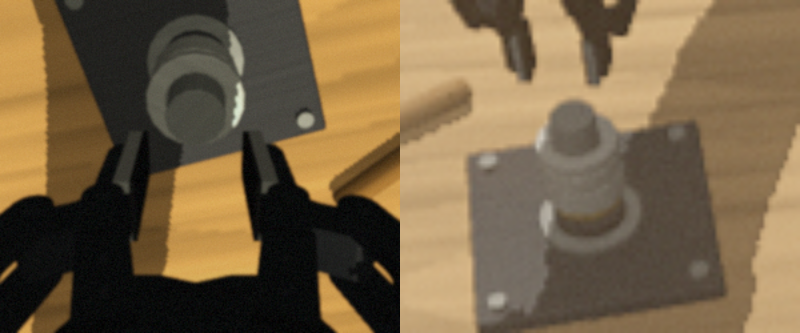

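The left crop shows the three rings stacked around the arbor at about (195,100). In the right crop the stack sits on the collar with a tight fit, and the fingers are clear of the shaft. Pressing next.

Run:
```python
from h import *
xy=[.5066,-.2133]
h=bot.servo_line([*xy,.101],R,speed=.06,f_stop=5); st(f"near {h}"); 
if not h:
    bot.sleep(.2); F0=bot.current_force()[2]
    h=bot.servo_line([*xy,.066],R,speed=.012,f_stop=20); st(f"push {h}")
    z=bot.current_tool_pos()[2]
    if h:
        bot.sleep(.1); F=bot.current_force()[2]-F0; print("F",F); zc=z-max(F,0)/9000
        for i in range(25):
            if F>=25.5: break
            zc-=min(.0003,max(.0001,(26-F)/20000)); bot.servo_line([*xy,zc],R,speed=.01); F=bot.current_force()[2]-F0
            print(round(zc,4),round(F,1),end="; ")
        bot.sleep(.5); st("held")
```

```text
near False 38.38 [ 0.5069 -0.2133  0.1013] [ 0.4  0.  -0.3] 0.0369 0.0
push True 40.12 [ 0.5068 -0.2133  0.0849] [-1.2 -0.4  7.6] 0.0374 3.8
F 7.954596569045764
0.0837 12.9; 0.0834 14.8; 0.0831 19.2; 0.0828 20.7; 0.0825 23.1; 0.0824 23.3; 0.0823 25.4; 0.0822 25.8; held 42.73 [ 0.5072 -0.2134  0.0847] [-7.8  2.6 25.6] 0.0367 12.9
```

Run:
```python
from h import *
bot.servo_line([.5061,-.2131,.0821],R,speed=.01); st("a")
zc=.0821
for i in range(4):
    if bot.current_force()[2]>26.8: break
    zc-=.0001; bot.servo_line([.5061,-.2131,zc],R,speed=.01)
bot.sleep(.6); st("held")
z=bot.current_tool_pos()[2]
bot.servo_line([.5064,-.2132,.10],R,speed=.03); bot.servo_line([.5064,-.2132,.20],R,speed=.12)
bot.movep([.42,-.05,.25],R); st("away")
sc=bot.capture("scene"); cv2.imwrite("pics/final.png",cv2.resize(np.hstack([cv2.imread("pics/scene0.png")[165:245,185:285],sc[165:245,185:285,::-1]]),(800,320)))
```

```text
a 42.98 [ 0.5071 -0.2134  0.0847] [-5.7  1.6 25.3] 0.0369 12.5
held 43.83 [ 0.5071 -0.2134  0.0847] [-6.4  2.9 25. ] 0.0372 12.9
away 46.35 [ 0.4205 -0.0511  0.2498] [-0.2  0.3 -0.3] 0.037 0.0
```

View pics/final.png

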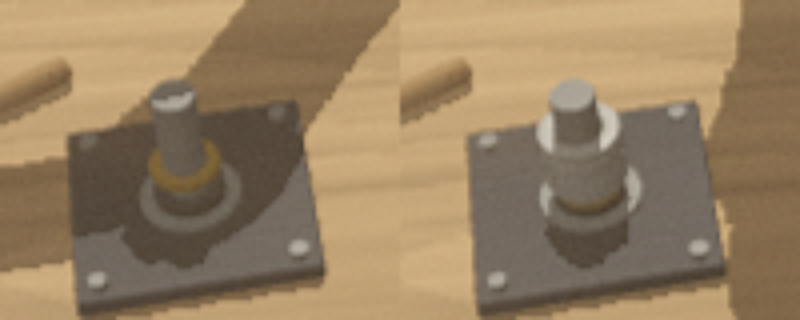

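The before/after crops show the collar clearly lower, with the three rings level and tight on it. Force on the collar could be a little under the measured 25 N because of shaft friction. Time remains, so I'll press once more with a small margin, then hand in.

Run:
```python
from h import *
bot.movep([.5064,-.2132,.14],R); bot.servo_line([.5064,-.2132,.092],R,speed=.06,f_stop=8); bot.sleep(.2); F0=bot.current_force()[2]; st("near")
zc=.0855; bot.servo_line([.5064,-.2132,zc],R,speed=.02,f_stop=15)
zc=bot.current_tool_pos()[2]-.0005
for i in range(40):
    F=bot.current_force()[2]-F0
    if F>28.5: break
    zc-=.0002 if F<24 else .0001; bot.servo_line([.5064,-.2132,zc],R,speed=.02)
    if bot.current_time()>62: break
bot.sleep(.6); st("held")
bot.servo_line([.5064,-.2132,.10],R,speed=.04); bot.servo_line([.5064,-.2132,.20],R,speed=.15); bot.sleep(.3); st("clear")
print(bot.close_job())
```

```text
near 48.42 [ 0.5066 -0.2133  0.0924] [-0.1  0.  -0.1] 0.0369 0.0
held 53.74 [ 0.5071 -0.2133  0.0847] [-8.6  3.  27.8] 0.037 14.2
clear 55.46 [ 0.5061 -0.2131  0.1993] [ 0.5  0.6 -0.2] 0.0371 0.0
the job is handed in; nothing more can be done
None
```

The three spacers are stacked on the arbor (thick, medium, thin), pushed down until the collar stopped and bedded with about 25–28 N (highest reading 27.8 N); I let go and handed the job in at about 55 s, and no verdict came back.

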